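# Press the machine carriage home against its spring plunger

## Robot

A 6-joint arm with a two-finger parallel gripper is mounted at the origin on the work surface. World frame = base frame: x ahead of the robot, y to its left, z up, the work surface at z = 0. Lengths are in m, angles in rad, forces in N, time in s.
With the tool pointing down it reaches from about 0.35 to 0.775 m from the base axis. Payload 7.3 kg.
Tool frame: the origin (TCP) lies on the mounting face of the last link; the fingertips stand 178 mm ahead of it and the grasp point (between the pads) lies 159 mm ahead of it (robot.tcp_to_tips is the distance from the TCP to the fingertips, in m); z points along the fingers, y is the direction in which the jaws open and shut (so a half turn about z gives the same grasp; the last joint's range is limited). The gripper opens to 92 mm and grips with 3 to 60 N. Pads are 19 mm wide; open, the fingers measure 130 mm over their backs; the gripper's body (75 mm by 190 mm) begins 47 mm behind the grasp point.
Start: joints at [-1.366, 0.342, 1.524, -0, 1.275, -0.146], TCP at [0.18, -0.493, 0.405] pointing down, gripper open.
Joint ranges: [-2.53, 2.53], [-0.77, 2.02], [0.04, 2.7], [-1, 4.14], [0.28, 2.66], [-3.11, 3.11]. Speed limits (rad/s): [2.57, 2.57, 3.14, 3.14, 3.14, 3.14].

## Interface

Orientations are given as [roll, pitch, yaw] about the fixed x, y, z axes, in that order (R = Rz(yaw) Ry(pitch) Rx(roll)).
In Python, from cell import robot, viewer gives the robot as it stands.
- The arm moves only by the shell command python3 -m creep 'ROWS' [OPENING] [FORCE]. ROWS is JSON, a list that holds one entry, the list of rows, each a list of 6 numbers: the shift along the world's x, y, z in mm, then the turn, a rotation vector about the world's x, y, z in degrees. A call has 1 to 5 rows; each row shifts and turns the pose as measured when the row begins; what a row does not reach is not made up. A row lasts 1/12 s, in which the tool goes at most 41.7 mm and 7.16 degrees, less where a joint would pass 70% of its speed; a pose out of reach is approached as far as the arm can. A call with a gripper value outside its range is refused whole. OPENING is the closure, from -1 (fully open) to 1 (shut), set as the call begins (- or left out, the last holds). The fingers move at their own pace and stop on an object; FORCE is the grip in N (left out, the last holds). Time passes only in rows, so rows that do not move let the fingers close. It gives the time, the measured TCP pose, the force and the opening at its end, in the units of the state.
- robot.observe(): the state, without advancing time (a new reading comes with each control period).
- viewer.read_camera(name): name is "scene" or "side" or "wrist"; returns the picture (384x512x3 uint8, blue, green, red); there is no depth.
- viewer.camera_model(name): a dict with "fx", "fy", "cx", "cy" (pixels), "pose" (4x4, takes a point from camera to world coordinates); the wrist camera has in their place "mount" (4x4, takes a point from camera to tool coordinates, whose origin is the TCP and whose axes are the flange's). Camera axes: x right, y up, looking along -z (the intrinsics and any distortion apply to the point x, -y, -z); pixel columns grow to the right and rows downward; lengths in m; the calibration is good to about 2 mm. A picture is of the moment at which its call begins: read the wrist's pose just before it. camera_model takes no time and is no camera call.
- robot.hand_in(): hands the job in, once; it reports no verdict.
The state is a dict: "time": time; "qpos": joint angles; "qvel": joint speeds; "joint_efforts": joint torques, N m; "tool_pos": TCP position; "tool_rot": TCP orientation; "contact_force": force on the tool from outside, world axes, zero at the start; "torque": the same for the moment, N m; "opening": finger opening in m.
Only numpy, scipy, OpenCV 4.12 (cv2) and the standard library are available. Lean on these libraries where they do the work, as an engineer would, in place of code of your own. Each camera call takes 0.05 s, during which the arm holds its last target. There are 200 camera calls.

## Task

Unlock the blue carriage by turning the black clamp knob a quarter turn anticlockwise (seen from above) to its end, so that the steel bolt draws out of the slideway. Then push the carriage by its yellow rear face along the slideway, against the brass spring plunger, until it sits firmly against both red stops, and finish while still holding it pressed there with the gripper so that the dial gauge can be read; firm hand pressure, do not force it. Leave the carriage flat in its slideway, and the other things where they are.

Things in the scene. Friction and masses are not known exactly. Their poses are not given: they have to be found in the camera images.
- fixture: fixed grey base plate 220 (x -100 to 120) x 340 (y +-170) x 15; origin under it on the slideway's centre line; +y = pushing direction. Rails: tops 30 above the bench, inner faces x = +-26.5, outer +-38.5, y -170 to 70. Clamp box: x -105 to -40, y -50 to 10, top 65 above the bench. Green plunger housing: x +-45, y 105 to 155, top 75; dial gauge over it up to 225. Nothing stands behind the carriage.
- carriage: blue block 50 (x) x 80 (y) x 45 tall, about 0.85 kg, loose between the rails with 1.5 play each side; origin at the centre of its underside, 15 above the bench; +y forward, to the plunger. The rails cover its lowest 15. It slides 100 to 125 from start to stops. Push at or just above half height, mid-width: near the top edge it may tip. The spring drives it back when let go.
- carriage_rear (a point): centre of the carriage's yellow rear face (50 wide, 45 tall; faces -y), half-way up, 37.5 above the bench. Push here towards +y of the fixture.
- carriage_front (a point): centre of the carriage's front face, half-way up; it meets the plunger tip first and then the two red stops
- stop: the two fixed red stop blocks, each 14 wide, at x = +-20 of the fixture, 17 to 55 above the bench; origin and axes are those of the fixture. Firm hand pressure on them means about 5 to 30 N beyond the spring and friction
- stop_face (a point): point midway between the faces of the two red stops, 37.5 above the bench (70 along +y from the fixture's origin); axes as the fixture. The carriage is home when carriage_front coincides with it.
- plunger (a joint): brass sprung plunger, 18 across, axis 45 above the bench along the fixture's y; its tip stands 20 proud of the stop faces at rest. 0 = out, positive = pressed in (m); about 0.020 with the carriage at the stops (end of its own travel 0.026). Spring 4 N at rest, about 11 N at the stops; sliding the oiled carriage takes 1 to 3 N more.
- clamp_knob (a joint): angle of the clamp knob (rad): 0 = fully locked, grows turning anticlockwise seen from above, hard end at 1.57. It starts between 0 and 0.35. It draws the bolt out by 16 per rad; the bolt is clear of the carriage from about 1.2. It stays where it is left (friction about 0.06 N m).
- knob_grip (a point): centre of the knob's black grip bar, on its vertical turning axis, 83 above the bench. Bar 46 long, 14 thick, 28 tall (69 to 97 above the bench), over a steel flange 48 across with its top 69 above the bench. Site x axis: along the bar (along the fixture's x at joint value 0, turning with the knob).
- bolt (a joint): travel of the square steel lock bolt (12 x 12, axis 40 above the bench, at fixture y = -20), driven by the knob: 0 = sticking 17 in front of the carriage, grows as it withdraws to the -x side; 0.025 fully drawn. It cannot be pushed out by the carriage.
- spare_roller: brass flanged spare roller, 26 across, 30 tall, standing on the fixture's free ledge on the +x side; a bystander, to be left alone; origin under its middle
- gauge_block: bright metal gauge block 30 x 50 x 20, lying on the fixture's free ledge on the +x side; a bystander, to be left alone; origin under its middle
- mallet: wooden-handled hammer lying on the bench right of the fixture; a bystander, to be left alone; origin under its middle
- wrench: steel wrench lying on the bench left of the fixture; a bystander, to be left alone; origin under its middle
- screwdriver: red-handled screwdriver lying on the bench towards the far left; a bystander, to be left alone; origin under its middle
- dressing: closed jar, 60 across, 110 tall, standing on the bench; a bystander, to be left alone; origin under its middle
- mug: white mug, 80 across, 90 tall, standing on the bench; a bystander, to be left alone; origin under its middle
Mind the look-alikes: they are no part of the job. Of the things that look like the carriage, the middle-sized one is meant.

How it is judged:
By the outcome, as a careful person would: the job done as asked, in the order asked, and still so for the second after the job is handed in, while the arm keeps its last pose, push and grip.
It also fails if it takes over 56 s, if anything falls off the work surface, if the arm or the gripper's body presses on something with over 40 N, if the wrist force passes 120 N, or if a joint passes its speed limit or range.

## Working session

There is one attempt and no reset: what is moved stays moved. The work goes in short steps, Python scripts to look and compute and a shell command to move; the robot and the scene stay as the last step left them, time stands still between calls to the robot, and variables do not carry over. Pictures are saved under pics/ and viewed, about 8 in all and at most 12, crops included, and the job is handed in when it is done.

```bash
ls; mkdir -p pics; python3 - <<'E'
from cell import robot, viewer
import cv2,numpy as np
s=robot.observe(); print(s)
a=viewer.read_camera("scene");b=viewer.read_camera("side")
cv2.imwrite("pics/scene0.png",a);cv2.imwrite("pics/side0.png",b)
for n in("scene","side","wrist"): print(n,viewer.camera_model(n))
E
```

```text
pics
{'time': 0.0, 'qpos': array([-1.36596275e+00,  3.42697357e-01,  1.52500591e+00,  8.73400178e-06,
        1.27538252e+00, -1.45998757e-01]), 'qvel': array([ 5.06092567e-04,  2.90931638e-04, -7.92747484e-05, -1.05438164e-03,
       -6.47225760e-04, -5.68365128e-04]), 'joint_efforts': array([ 1.96062079e-03, -4.31241846e+01, -2.44218868e+01,  7.18629034e-02,
        5.58485300e-02, -1.37355751e-04]), 'tool_pos': array([ 0.18042679, -0.49287953,  0.4040618 ]), 'tool_rot': array([-3.14011662e+00, -2.25484289e-04,  3.50829616e-01]), 'contact_force': array([ 0.29285628,  0.26787748, -0.3423559 ]), 'torque': array([0.02727129, 0.05380588, 0.02677954]), 'opening': 0.09217708191657029}
scene {'fx': 442.8363341587811, 'fy': 442.8363341587811, 'cx': 250.65002512052945, 'cy': 190.43325533612213, 'pose': array([[-0.62653435, -0.50968752,  0.58963831,  1.32200237],
       [ 0.77937615, -0.4148071 ,  0.46958267,  0.62322831],
       [ 0.00524573,  0.75375971,  0.65712919,  0.93981551],
       [ 0.        ,  0.        ,  0.        ,  1.        ]])}
side {'fx': 408.4616918778267, 'fy': 408.4616918778267, 'cx': 251.8103429635719, 'cy': 198.36306048314984, 'pose': array([[ 0.98577805,  0.09982505, -0.13519099,  0.33291274],
       [-0.16737206,  0.65551094, -0.73640478, -1.0521216 ],
       [ 0.01510753,  0.74855886,  0.66289622,  1.03115593],
       [ 0.        ,  0.        ,  0.        ,  1.        ]])}
wrist {'fx': 336.3972680339044, 'fy': 336.3972680339044, 'cx': 262.16472843949674, 'cy': 189.44938182106938, 'mount': array([[-2.17966616e-04,  9.55827767e-01,  2.93927255e-01,
         8.06263055e-02],
       [ 9.99999942e-01,  2.85749363e-04, -1.87667429e-04,
         4.42161990e-05],
       [-2.63367266e-04,  2.93927197e-01, -9.55827774e-01,
         1.87360179e-02],
       [ 0.00000000e+00,  0.00000000e+00,  0.00000000e+00,
         1.00000000e+00]])}
```

View pics/scene0.png

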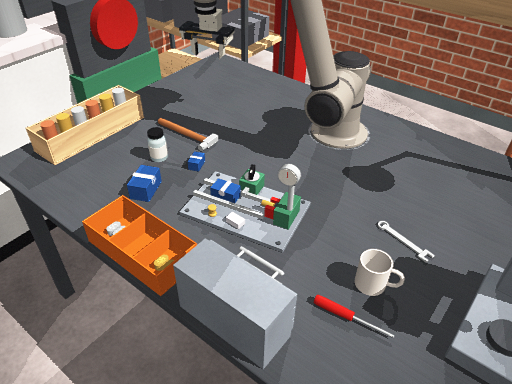

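View pics/side0.png

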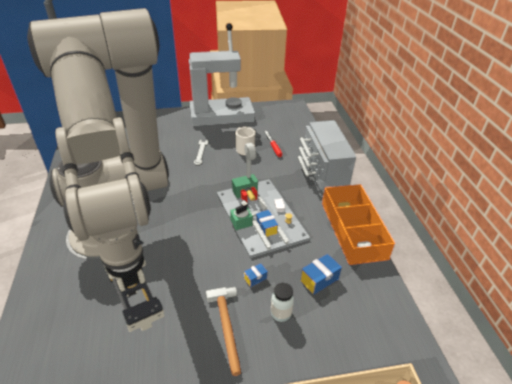

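Scene: the fixture is at the centre, with the carriage at (226,188), the knob at (253,175) and the plunger housing at (288,208). Side view: carriage (266,222), knob (242,210), housing (246,186). I'll enlarge both views.

```bash
cat > h.py <<'E'
import numpy as np,cv2
from cell import robot,viewer
from scipy.spatial.transform import Rotation as R
def ray(cam,u,v,pose=None):
    m=viewer.camera_model(cam)
    if pose is None: pose=m["pose"]
    d=np.array([(u-m["cx"])/m["fx"],-(v-m["cy"])/m["fy"],-1.])
    return pose[:3,3],pose[:3,:3]@d
def onz(cam,u,v,z,pose=None):
    o,d=ray(cam,u,v,pose); return o+d*(z-o[2])/d[2]
def tool(s):
    T=np.eye(4);T[:3,:3]=R.from_euler("xyz",s["tool_rot"]).as_matrix();T[:3,3]=s["tool_pos"];return T
def proj(cam,p,pose=None):
    m=viewer.camera_model(cam); P=m["pose"] if pose is None else pose
    q=P[:3,:3].T@(np.asarray(p)-P[:3,3]); return m["cx"]+m["fx"]*q[0]/-q[2], m["cy"]-m["fy"]*q[1]/-q[2]
E
python3 - <<'E'
import cv2,numpy as np
a=cv2.imread("pics/scene0.png")[155:250,170:320];b=cv2.imread("pics/side0.png")[165:265,205:325]
a=cv2.resize(a,None,fx=5,fy=5,interpolation=cv2.INTER_CUBIC)[:, :780];b=cv2.resize(b,None,fx=5,fy=5,interpolation=cv2.INTER_CUBIC)
cv2.imwrite("pics/a.png",a);cv2.imwrite("pics/b.png",b)
E
```

```text
(no output)
```

View pics/a.png

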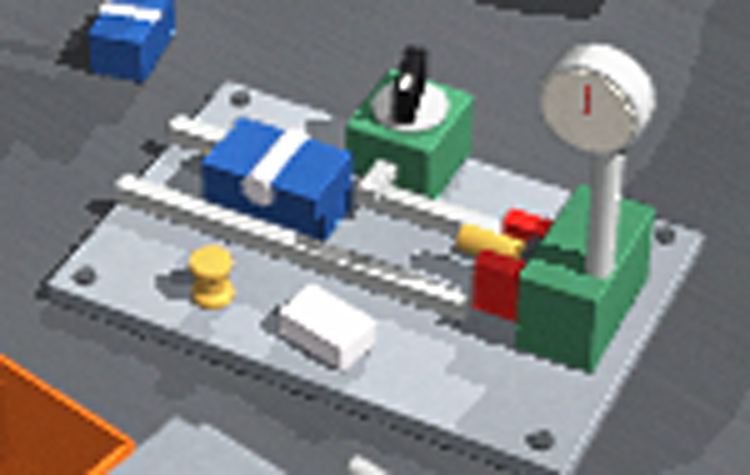

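View pics/b.png

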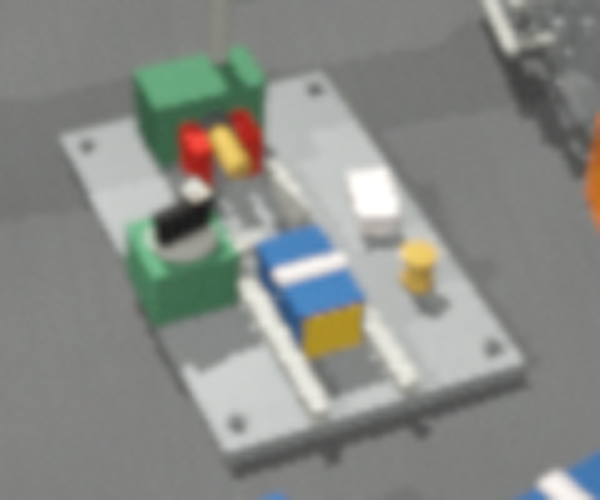

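Both crops show the plate corners, the carriage (yellow rear face towards −y), the knob bar, and the bystanders on the +x ledge. Next I cast rays through the corners and the knob.

```bash
python3 - <<'E'
from h import *
F=np.array([[-100,-170],[-100,170],[120,170],[120,-170]])/1e3
A=np.array([[228,82],[705,235],[572,468],[45,287]])/5+[169.6,154.6]
B=np.array([[232,455],[62,135],[322,75],[522,358]])/5+[204.6,164.6]
def fit(W):
    f=F.mean(0);w=W.mean(0);H=(F-f).T@(W-w);a=np.arctan2(H[0,1]-H[1,0],H[0,0]+H[1,1])
    r=np.array([[np.cos(a),-np.sin(a)],[np.sin(a),np.cos(a)]]);return a,r,w-r@f
Ws=[np.array([onz(c,*p,.015)[:2] for p in P]) for c,P in(("scene",A),("side",B))]
for W in Ws+[sum(Ws)/2]:
    a,r,t=fit(W);print("yaw",np.degrees(a),"org",t,"res",np.abs(F@r.T+t-W).max())
loc=lambda w:(r.T@(w[:2]-t)*1e3).round(1)
# knob bar top centre z .097 ; bar ends in side
for c,p,o in(("scene",(413,60),(169.6,154.6)),("side",(184,216),(204.6,164.6))):
    w=onz(c,*(np.array(p)/5+o),.097);print("knob",c,w.round(4),loc(w))
for p in((155,240),(213,195)):
    w=onz("side",*(np.array(p)/5+[204.6,164.6]),.097);print(loc(w))
for p in((302,312),(364,300)): # rear top edge z .06
    w=onz("side",*(np.array(p)/5+[204.6,164.6]),.060);print("rear",loc(w),w)
E
```

```text
yaw 13.10688552692869 org [ 0.54907865 -0.00479192] res 0.003959813533294776
yaw 12.862419084189176 org [ 0.54839226 -0.00994857] res 0.005485871713920648
yaw 12.985188390255589 org [ 0.54873545 -0.00737034] res 0.0036204553936108608
knob scene [ 0.4755 -0.0455  0.097 ] [-80.  -20.7]
knob side [ 0.4808 -0.0563  0.097 ] [-77.2 -32.4]
[-103.6  -47. ]
[-51.1 -20.1]
rear [ -24.1 -111.6] [ 0.5503008  -0.12151125  0.06      ]
rear [  19.  -116.7] [ 0.59352184 -0.11682706  0.06      ]
```

```bash
python3 -m creep '[[[23,34,0,0,0,2],[23,34,0,0,0,2],[23,34,0,0,0,2],[23,34,0,0,0,2],[23,34,0,0,0,2]]]' -0.4; python3 -m creep '[[[23,34,0,0,0,0],[23,34,0,0,0,0],[23,34,0,0,0,0],[23,34,0,0,0,0],[23,34,0,0,0,0]]]'
```

```text
time: 0.52
tool_pos: [0.2935, -0.3229, 0.401]
tool_rot: [-3.138, 0.001, 0.52]
contact_force: [1.8, -0.1, -0.4]
opening: 0.0659
time: 0.93
tool_pos: [0.4077, -0.1483, 0.4003]
tool_rot: [-3.136, 0.002, 0.52]
contact_force: [0.7, -0.1, -0.0]
opening: 0.064
```

```bash
python3 -m creep '[[[24,35,0,0,0,0],[24,35,0,0,0,0],[23,34,0,0,0,0],[0,0,0,0,0,0]]]' ; python3 - <<'E'
from h import *
s=robot.observe();im=viewer.read_camera("wrist");cv2.imwrite("pics/w1.png",im)
print(s["tool_pos"],s["tool_rot"])
E
```

```text
time: 1.27
tool_pos: [0.4789, -0.0388, 0.3997]
tool_rot: [-3.135, 0.0, 0.525]
contact_force: [-0.6, 0.4, 0.4]
opening: 0.0638
[ 0.47888642 -0.03881736  0.39966947] [-3.13469301e+00  2.31834861e-04  5.25162762e-01]
```

View pics/w1.png

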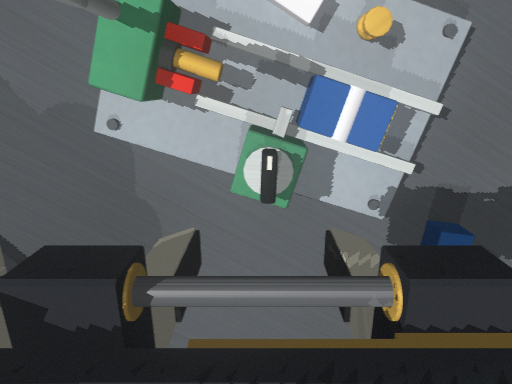

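Wrist view: the bar runs from (268,150) to (268,202), nearly along the tool x axis. The flange is at (268,171), the rails run diagonally and the carriage's rear edge is at about (388,125). Now convert to positions.

```bash
python3 - <<'E'
from h import *
s=robot.observe();im=cv2.imread("pics/w1.png")
P=tool(s)@viewer.camera_model("wrist")["mount"]
W=lambda u,v,z:onz("wrist",u,v,z,P)
g=cv2.cvtColor(im,cv2.COLOR_BGR2GRAY)
hsv=cv2.cvtColor(im,cv2.COLOR_BGR2HSV)
sub=np.zeros_like(g);sub[140:212,240:296]=1
m=((g<45)&(sub>0)).astype(np.uint8)
n,l,st,c=cv2.connectedComponentsWithStats(m);i=1+st[1:,4].argmax();ys,xs=np.where(l==i)
rc=cv2.minAreaRect(np.c_[xs,ys].astype(np.float32));print("bar",rc,st[i])
for u,v in((268.5,150),(268.5,202),(268.5,176)):print("top",u,v,W(u,v,.097).round(4))
print("flange c",W(268.5,171,.069).round(4))
# fixture yaw: rails outer lines, z .03 tops
for a,b in(((216,30),(441,107)),((198,101),(413,168))):
    A,B=W(*a,.03),W(*b,.03);d=A-B;print("rail",A.round(4),B.round(4),"yaw",np.degrees(np.arctan2(-d[0],d[1])))
bl=cv2.inRange(hsv,(100,120,40),(130,255,255));bl[:, :290]=0;bl[:60]=0;bl[170:]=0;bl[:,410:]=0
k,_=cv2.findContours(bl,0,2);pts=np.vstack([x for x in k if cv2.contourArea(x)>100])
bx=cv2.boxPoints(cv2.minAreaRect(pts));print("carr box",bx)
for p in bx:print(W(*p,.06).round(4))
for p in((113,124),(374,204),(450,31)):print("screw",W(*p,.015).round(4))
E
```

```text
bar ((274.0, 194.0), (0.0, 0.0), 0.0) [274 194   1   1   1]
top 268.5 150 [ 0.5036 -0.0298  0.097 ]
top 268.5 202 [ 0.4632 -0.0536  0.097 ]
top 268.5 176 [ 0.4839 -0.0414  0.097 ]
flange c [ 0.4819 -0.043   0.069 ]
rail [0.5677 0.0648 0.03  ] [ 0.6187 -0.1653  0.03  ] yaw 12.497754996643883
rail [0.5006 0.05   0.03  ] [ 0.554  -0.1799  0.03  ] yaw 13.0618534459341
carr box [[294.39996  124.8     ]
 [311.8       72.6     ]
 [397.       100.999985]
 [379.59998  153.19998 ]]
[ 0.5308 -0.0426  0.06  ]
[ 0.5782 -0.0318  0.06  ]
[ 0.5966 -0.1129  0.06  ]
[ 0.549  -0.1278  0.06  ]
screw [0.4313 0.1206 0.015 ]
screw [ 0.4978 -0.1751  0.015 ]
screw [ 0.6837 -0.1334  0.015 ]
```

```bash
python3 -m creep '[[[4,-3,-30,-0.35,-0.2,0.3],[0,0,-30,0,0,0],[0,0,-30,0,0,0],[0,0,-25,0,0,0],[0,0,0,0,0,0]]]'; python3 - <<'E'
from h import *
s=robot.observe();im=viewer.read_camera("wrist");cv2.imwrite("pics/w2.png",im)
print(s["tool_pos"],s["tool_rot"])
E
```

```text
time: 1.73
tool_pos: [0.4802, -0.0451, 0.2816]
tool_rot: [3.137, 0.001, 0.533]
contact_force: [-0.9, 0.7, 0.0]
opening: 0.0643
[ 0.48022861 -0.04512838  0.28163833] [3.13680956e+00 1.12444122e-03 5.33244056e-01]
```

View pics/w2.png

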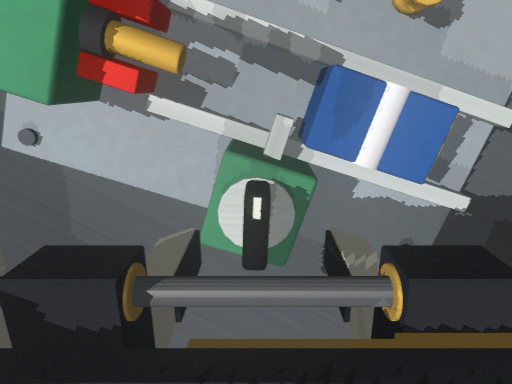

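The bar's top face runs from (258,182) to (256,250), with its end face below. The jaws straddle it.

```bash
python3 - <<'E'
from h import *
s=robot.observe()
T=tool(s);P=T@viewer.camera_model("wrist")["mount"]
for u,v in((258,182),(256.5,250),(257,216),(256.5,268)):
    w=onz("wrist",u,v,.097,P);l=np.linalg.inv(T)@np.r_[w,1];print(w.round(4),"tool",(l[:3]*1e3).round(1))
w=onz("wrist",257,215,.069,P);print("flange",w.round(4),(np.linalg.inv(T)@np.r_[w,1])[:3].round(4))
E
```

```text
[ 0.509  -0.0279  0.097 ] tool [ 33.   -1.9 186.7]
[ 0.4749 -0.0469  0.097 ] tool [ -6.   -2.9 186.6]
[ 0.4924 -0.037   0.097 ] tool [ 14.1  -2.5 186.6]
[ 0.4652 -0.0525  0.097 ] tool [-17.3  -2.9 186.6]
flange [ 0.4833 -0.042   0.069 ] [ 0.0037 -0.003   0.2146]
```

```bash
python3 -m creep '[[[3.5,3,-15,0.2,0.1,0],[0,0,-14,0,0,0],[0,0,0,0,0,0]]]' && python3 -m creep '[[[0,0,0,0,0,0],[0,0,0,0,0,0],[0,0,0,0,0,0],[0,0,0,0,0,0],[0,0,0,0,0,0]]]' 1 15
```

```text
time: 2.03
tool_pos: [0.4853, -0.0448, 0.2582]
tool_rot: [3.135, -0.004, 0.53]
contact_force: [0.0, 1.1, 0.3]
opening: 0.0641
time: 2.45
tool_pos: [0.4867, -0.0466, 0.2648]
tool_rot: [3.128, -0.011, 0.529]
contact_force: [-0.4, -1.3, -0.9]
opening: 0.0358
```

```bash
python3 -m creep '[[[-3.3,4.5,-12,0.6,-0.4,0],[0,0,0,0,0,0],[0,0,0,0,0,0]]]' && python3 -m creep '[[[0,0,0,0,0,0],[0,0,0,0,0,0],[0,0,0,0,0,0]]]'
```

```text
time: 2.7
tool_pos: [0.4829, -0.0408, 0.254]
tool_rot: [3.137, -0.023, 0.527]
contact_force: [-5.0, 19.1, 13.9]
opening: 0.016
time: 2.95
tool_pos: [0.4827, -0.04, 0.2541]
tool_rot: [3.139, -0.022, 0.527]
contact_force: [0.5, 0.2, -5.4]
opening: 0.0139
```

```bash
python3 -m creep '[[[0,-1,0,-0.6,1.1,0],[0,0,0,0,0,0]]]' && python3 -m creep '[[[0,0,0,0,0,5],[0,0,0,0,0,5],[0,0,0,0,0,5]]]' - 25
```

```text
time: 3.12
tool_pos: [0.484, -0.0396, 0.2545]
tool_rot: [3.141, -0.004, 0.525]
contact_force: [-2.5, -3.6, -3.1]
opening: 0.0139
time: 3.37
tool_pos: [0.484, -0.0394, 0.2545]
tool_rot: [-3.14, -0.002, 0.795]
contact_force: [-0.8, 2.6, -4.4]
opening: 0.0141
```

```bash
python3 -m creep '[[[0,0,0,0,0,5],[0,0,0,0,0,5],[0,0,0,0,0,5],[0,0,0,0,0,5],[0,0,0,0,0,5]]]'
```

```text
time: 3.78
tool_pos: [0.4839, -0.0389, 0.2545]
tool_rot: [-3.136, -0.002, 1.252]
contact_force: [-0.2, 3.3, -4.4]
opening: 0.0136
```

```bash
python3 -m creep '[[[0,0,0,0,0,5],[0,0,0,0,0,5],[0,0,0,0,0,5],[0,0,0,0,0,5],[0,0,0,0,0,0]]]'; python3 -c "
from cell import robot;print(robot.observe()['torque'])"
```

```text
time: 4.2
tool_pos: [0.4837, -0.0386, 0.2545]
tool_rot: [-3.133, -0.003, 1.621]
contact_force: [1.0, 1.5, -6.2]
opening: 0.014
[ 0.30871675 -0.48208247  0.04691998]
```

```bash
python3 -m creep '[[[0,0,0,0,0,4],[0,0,0,0,0,4],[0,0,0,0,0,4]]]'; python3 -c "
from cell import robot;print(robot.observe()['torque'])";python3 -m creep '[[[0,0,0,0,0,3],[0,0,0,0,0,3]]]'; python3 -c "
from cell import robot;print(robot.observe()['torque'])"
```

```text
time: 4.45
tool_pos: [0.4836, -0.0385, 0.2545]
tool_rot: [-3.131, -0.004, 1.828]
contact_force: [0.4, 1.5, -3.5]
opening: 0.0141
[ 0.11585238 -0.29952003 -0.52549291]
time: 4.62
tool_pos: [0.4837, -0.0389, 0.2546]
tool_rot: [-3.131, -0.004, 1.929]
contact_force: [0.7, -0.7, -5.0]
opening: 0.0153
[-0.03264303 -0.33779282 -0.72096974]
```

```bash
python3 -m creep '[[[0,0,0,0,0,-3],[0,0,0,0,0,0]]]'; python3 -c "
from cell import robot;print(robot.observe()['torque'])";python3 -m creep '[[[0,0,0,0,0,0],[0,0,0,0,0,0],[0,0,0,0,0,0],[0,0,0,0,0,0],[0,0,0,0,0,0]]]' -0.4;python3 -m creep '[[[0,0,30,0,0,0],[0,0,40,0,0,0],[0,0,40,0,0,0],[0,0,0,0,0,0]]]'; python3 - <<'E'
from h import *
s=robot.observe();im=viewer.read_camera("wrist");cv2.imwrite("pics/w3.png",im);np.savez("w3.npz",T=tool(s))
print(s["tool_pos"],s["tool_rot"])
E
```

```text
time: 4.78
tool_pos: [0.4838, -0.0391, 0.2545]
tool_rot: [-3.131, -0.005, 1.87]
contact_force: [0.6, 2.6, -4.2]
opening: 0.0149
[ 0.43842768 -0.31336032 -0.29685494]
time: 5.2
tool_pos: [0.4846, -0.0402, 0.2563]
tool_rot: [-3.133, -0.001, 1.87]
contact_force: [-0.6, 0.2, 1.0]
opening: 0.0436
time: 5.53
tool_pos: [0.4835, -0.0402, 0.3691]
tool_rot: [-3.127, -0.003, 1.87]
contact_force: [1.9, -0.0, 1.1]
opening: 0.0637
[ 0.48349252 -0.04024183  0.36906971] [-3.12732531 -0.00333706  1.87035704]
```

View pics/w3.png

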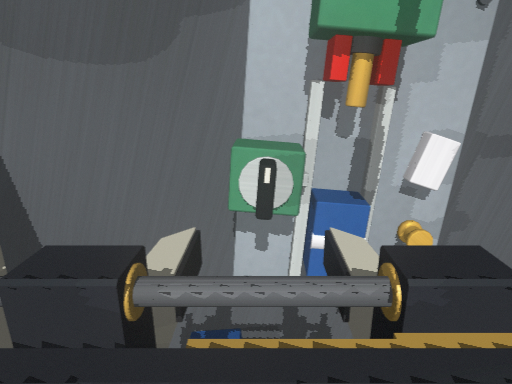

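The knob bar now lies along the rails (267,160)–(264,205) and no bolt shows across the left rail. The carriage front is at row ~190 and the stops are at (340,58) and (388,62). Next I check the angles and refine the fixture frame.

```bash
python3 - <<'E'
from h import *
T=np.load("w3.npz")["T"];P=T@viewer.camera_model("wrist")["mount"]
W=lambda u,v,z:onz("wrist",u,v,z,P)
ang=lambda A,B:np.degrees(np.arctan2(-(A-B)[0],(A-B)[1]))
im=cv2.imread("pics/w3.png");hsv=cv2.cvtColor(im,cv2.COLOR_BGR2HSV)
for r in(100,130,160,180,220,240,260): # rail bright edges
    row=hsv[r];b=np.where((row[:,2]>195)&(row[:,1]<40))[0];b=b[(b>285)&(b<400)];print(r,b.min() if len(b) else None,b.max() if len(b) else None, b[:15])
A,B=W(267,161,.097),W(264,207,.097);print("bar",ang(A,B),(A+B)/2)
red=cv2.inRange(hsv,(0,150,60),(8,255,255))|cv2.inRange(hsv,(172,150,60),(180,255,255))
k,_=cv2.findContours(red,0,2)
for c in k:
    if cv2.contourArea(c)>80:print("red",cv2.boxPoints(cv2.minAreaRect(c)).round().tolist(),cv2.boundingRect(c))
bl=cv2.inRange(hsv,(100,120,40),(130,255,255));bl[:170]=0;bl[285:]=0;ys,xs=np.where(bl>0);
for r in(192,195,200,205,210,220):
    x=xs[ys==r]; 
    if len(x):print("blue",r,x.min(),x.max())
E
```

```text
100 310 392 [310 311 312 313 314 315 316 317 318 319 320 321 391 392]
130 307 386 [307 308 309 310 311 312 313 314 315 316 317 384 385 386]
160 381 381 [381]
180 None None []
220 296 305 [296 297 298 299 300 301 302 303 304 305]
240 294 323 [294 295 296 297 298 299 300 301 302 303 312 313 314 315 316]
260 292 300 [292 293 294 295 296 297 298 299 300]
bar 13.7308549324177 [ 0.48113755 -0.03394038  0.097     ]
red [[369.0, 82.0], [378.0, 35.0], [402.0, 40.0], [392.0, 87.0]] (370, 39, 32, 46)
red [[323.0, 78.0], [329.0, 32.0], [352.0, 36.0], [346.0, 81.0]] (324, 35, 29, 46)
blue 192 313 349
blue 195 314 357
blue 200 316 364
blue 205 311 368
blue 210 310 368
blue 220 309 367
```

```bash
python3 - <<'E'
from h import *
T=np.load("w3.npz")["T"];P=T@viewer.camera_model("wrist")["mount"]
W=lambda u,v,z:onz("wrist",u,v,z,P)
A,B=W(315.7,100,.03),W(296.3,260,.03);d=A-B;a=np.arctan2(-d[0],d[1]);print("yaw rail",np.degrees(a),A,B)
a=np.radians(13);r=np.array([[np.cos(a),-np.sin(a)],[np.sin(a),np.cos(a)]])
for M in(A,B):print("axis pt x=0:",(M[:2]+r@[.0325,0]).round(4))
# stop faces top front edges z .055: lower image edge
S=[W(334.5,79.5,.055),W(381,84,.055)];m=(S[0]+S[1])/2;print("stops",S,np.linalg.norm(S[0]-S[1]),"org",(m[:2]-r@[0,.07]).round(4))
for u,v in((310,191),(365,193)):print("front top",W(u,v,.06).round(4))
o=np.array([.5495,-.0055])
for n,p in(("rear now",(0,-.114)),("home rear",(0,-.010)),("knob",(-.0725,-.02))):print(n,(o+r@p).round(4))
for M in(A,B,m,W(310,191,.06),W(365,193,.06)):print("loc",(r.T@(M[:2]-o)*1e3).round(1))
E
```

```text
yaw rail 12.639451313358762 [0.50656737 0.03852967 0.03      ] [ 0.54264315 -0.12234371  0.03      ]
axis pt x=0: [0.5382 0.0458]
axis pt x=0: [ 0.5743 -0.115 ]
stops [array([0.5123194 , 0.05851246, 0.055     ]), array([0.5505622 , 0.06656762, 0.055     ])] 0.03908193363587208 org [ 0.5472 -0.0057]
front top [ 0.5243 -0.038   0.06  ]
front top [ 0.5721 -0.025   0.06  ]
rear now [ 0.5751 -0.1166]
home rear [ 0.5517 -0.0152]
knob [ 0.4834 -0.0413]
loc [-31.9  52.6]
loc [ -33.  -112.3]
loc [-2.3 70.4]
loc [-31.9 -26. ]
loc [ 17.7 -24.1]
```

```bash
python3 -m creep '[[[25,-30,0,1.1,-0.2,-2],[25,-30,0,1.1,-0.1,-2],[26,-30,0,0,0,0],[26,-31,0,0,0,0],[0,0,0,0,0,0]]]' 1 40;python3 -m creep '[[[0,0,-30,0,0,0],[0,0,-30,0,0,0],[0,0,-20,0,0,0],[0,0,0,0,0,0]]]'
```

```text
time: 6.0
tool_pos: [0.5855, -0.164, 0.3628]
tool_rot: [-3.137, -0.044, 1.803]
contact_force: [-2.0, 1.0, -0.4]
opening: 0.0355
time: 6.33
tool_pos: [0.5854, -0.1669, 0.2752]
tool_rot: [-3.134, -0.045, 1.798]
contact_force: [-1.2, 0.5, 0.2]
opening: 0.0088
```

```bash
python3 -m creep '[[[1,0,-25,0,0,0],[0,0,-25,0,0,0],[0,0,-4,0,0,0],[0,0,0,0,0,0]]]'; python3 - <<'E'
from h import *
s=robot.observe();im=viewer.read_camera("side");print(s["tool_pos"],s["contact_force"])
cv2.imwrite("pics/s2.png",cv2.resize(im[140:290,180:340],None,fx=4,fy=4,interpolation=cv2.INTER_CUBIC))
E
```

```text
time: 6.67
tool_pos: [0.5859, -0.1664, 0.2193]
tool_rot: [-3.132, -0.046, 1.798]
contact_force: [-0.1, -0.1, 1.0]
opening: 0.0003
[ 0.58586887 -0.16635895  0.21925385] [-0.05403082 -0.11387019  1.0440436 ]
```

View pics/s2.png

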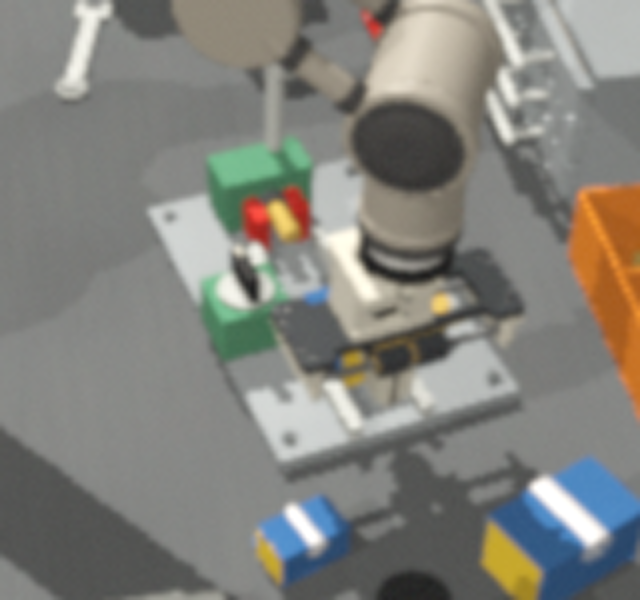

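Fingers are closed behind the carriage at (395,390), inside the slideway, with the knob clear of the body. Start pushing along (−0.225, 0.974).

```bash
python3 -m creep '[[[-2.2,9.7,0,0,0,0],[-2.2,9.7,0,0,0,0],[-1.4,5.8,0,0,0,0],[-1.1,4.9,0,0,0,0],[-1.1,4.9,0,0,0,0]]]';python3 -m creep '[[[-1.1,4.9,0,0,0,0],[-1.1,4.9,0,0,0,0],[-1.1,4.9,0,0,0,0],[-1.1,4.9,0,0,0,0]]]'; 
```

```text
time: 7.13
tool_pos: [0.5786, -0.1289, 0.2262]
tool_rot: [-3.141, -0.04, 1.799]
contact_force: [0.8, -2.7, -0.9]
opening: 0.0001
time: 7.47
tool_pos: [0.5741, -0.1072, 0.2276]
tool_rot: [3.14, -0.037, 1.8]
contact_force: [0.9, -1.0, -1.1]
opening: 0.0005
```

```bash
python3 -m creep '[[[-0.2,1,-5,0,0,0],[-0.6,2.4,-4,0,0,0],[-1.1,4.9,-1,0,0,0],[-1.1,4.9,-1,0,0,0]]]';python3 -m creep '[[[-1.1,4.9,-1,0,0,0],[-1.1,4.9,-1,0,0,0],[-1.1,4.9,-1,0,0,0],[-1.1,4.9,-1,0,0,0]]]'; 
```

```text
time: 7.8
tool_pos: [0.5715, -0.0934, 0.2168]
tool_rot: [3.137, -0.034, 1.8]
contact_force: [1.1, -1.9, 1.5]
opening: 0.0003
time: 8.13
tool_pos: [0.5667, -0.0721, 0.2124]
tool_rot: [3.137, -0.034, 1.799]
contact_force: [-0.1, -2.2, 1.5]
opening: 0.0002
```

```bash
python3 -m creep '[[[-1.2,4.9,3,0,0,0],[-1.2,4.9,3,0,0,0],[-1.2,4.9,1,0,0,0],[-1.2,4.9,0,0,0,0]]]';python3 -m creep '[[[-1.2,4.9,0,0,0,0],[-0.7,3,0,0,0,0],[-0.7,3,0,0,0,0]]]'; 
```

```text
time: 8.47
tool_pos: [0.5606, -0.0497, 0.2187]
tool_rot: [3.14, -0.036, 1.799]
contact_force: [0.9, -6.0, -2.0]
opening: 0.0004
time: 8.72
tool_pos: [0.5582, -0.0393, 0.2188]
tool_rot: [3.139, -0.03, 1.801]
contact_force: [2.0, -9.8, -3.3]
opening: 0.0002
```

```bash
python3 -m creep '[[[-0.7,3,0,0,0,0],[-0.7,3,0,0,0,0]]]';python3 -m creep '[[[-0.7,3,0,0,0,0],[-0.7,3,0,0,0,0]]]'
```

```text
time: 8.88
tool_pos: [0.5573, -0.0348, 0.2189]
tool_rot: [3.137, -0.024, 1.802]
contact_force: [1.9, -10.8, -3.7]
opening: 0.0004
time: 9.05
tool_pos: [0.5565, -0.031, 0.2191]
tool_rot: [3.135, -0.017, 1.804]
contact_force: [1.6, -12.1, -2.5]
opening: 0.0003
```

```bash
python3 -m creep '[[[-0.7,3,0,0.4,0.1,0],[-0.7,3,0,0.4,0.1,0]]]';python3 -m creep '[[[-0.7,3,0,0.4,0.1,0],[-0.7,3,0,0.4,0.1,0]]]'
```

```text
time: 9.22
tool_pos: [0.5559, -0.0288, 0.2194]
tool_rot: [3.134, -0.02, 1.806]
contact_force: [2.0, -30.2, -4.8]
opening: 0.0004
time: 9.38
tool_pos: [0.5556, -0.0289, 0.2197]
tool_rot: [3.133, -0.02, 1.809]
contact_force: [1.5, -22.3, -5.4]
opening: 0.0001
```

```bash
python3 - <<'E'
from h import *
a=viewer.read_camera("scene");b=viewer.read_camera("wrist")
for i in range(4):
    print(robot.observe()["contact_force"],robot.observe()["tool_pos"]);viewer.read_camera("side")
a=cv2.resize(a[150:250,170:320],None,fx=4,fy=4,interpolation=cv2.INTER_CUBIC)
cv2.imwrite("pics/f1.png",a);cv2.imwrite("pics/f2.png",b)
E
```

```text
[  2.16490924 -22.63123272  -3.66579625] [ 0.55558601 -0.02891925  0.2197244 ]
[  1.43854657 -21.29620356  -3.73560831] [ 0.55560393 -0.0289342   0.21970649]
[  2.26210475 -21.80010814  -4.93726987] [ 0.55559372 -0.0289079   0.21968918]
[  1.51345345 -21.24571339  -3.46718372] [ 0.5556128  -0.02894058  0.21970434]
```

View pics/f1.png

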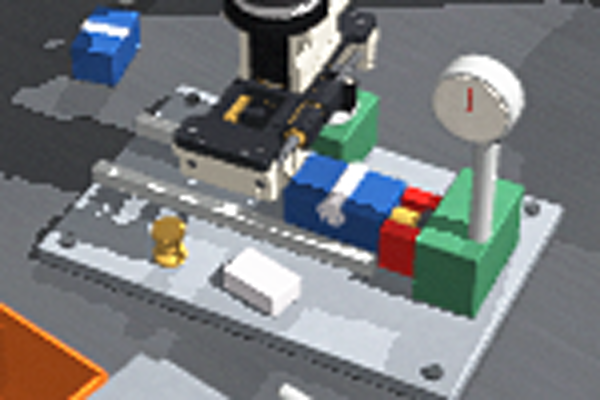

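View pics/f2.png

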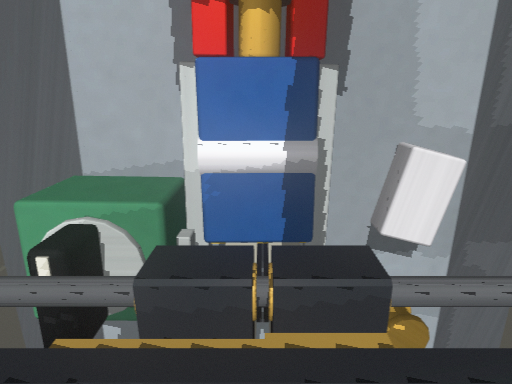

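The carriage front (row ~57) meets both red stops squarely, flat between the rails, and the bystanders on the ledge are untouched. The push is ~22 N, about 9 N beyond spring and friction; I'll press slightly harder for margin.

```bash
python3 -m creep '[[[-0.9,4,0,0.5,0.1,0],[-0.9,4,0,0.5,0.1,0]]]'; python3 - <<'E'
from cell import robot,viewer
for i in range(6):
    viewer.read_camera("side");print(robot.observe()["contact_force"].round(1),robot.observe()["tool_pos"].round(4))
E
```

```text
time: 9.85
tool_pos: [0.5553, -0.0289, 0.2201]
tool_rot: [3.13, -0.02, 1.811]
contact_force: [2.3, -28.5, -5.7]
opening: 0.0006
[  1.7 -27.7  -4.8] [ 0.5553 -0.0289  0.2201]
[  1.1 -27.4  -5.1] [ 0.5553 -0.0289  0.2201]
[  1.7 -28.   -4.9] [ 0.5553 -0.0289  0.2201]
[  0.9 -27.7  -5. ] [ 0.5554 -0.0289  0.2201]
[  1.6 -28.1  -4.6] [ 0.5553 -0.0289  0.2201]
[  1.5 -27.2  -4.8] [ 0.5553 -0.0289  0.2201]
```

Steady at about 28 N, roughly 15 N beyond spring and friction.

```bash
python3 -c "
from cell import robot;print(robot.hand_in())"
```

```text
the job is handed in; nothing more can be done
None
```

The carriage is unlocked and home, and I handed in at about 10 s with the gripper still pressing it against both red stops.

- **Knob:** I turned it anticlockwise until the torque rose sharply at its end. Afterwards the bar measured within about 1° of the slideway's direction, and I saw no bolt across the rail in the wrist picture.
- **Push:** I pushed the rear face with closed fingers near mid-height. Contact rose to about 50 mm above the bench for a short stretch under light force; I lowered it again, and it ended at about 42 mm.
- **Last checks:** Both views, taken just before the final, slightly firmer push, show the carriage flat and square on both stops, with the roller and gauge block on the ledge undisturbed. I did not re-check the bystanders on the bench. The push held steady at about 28 N, roughly 15 N beyond the spring and friction, and the arm position did not change.
- **Disagreements:** Estimates of the fixture's position differed by up to 5 mm between views. The push was ended on force, so this did not affect the result. Nothing else failed.

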